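# Refit the jog knob of the bandsaw's drive box

### The arm

A 6-joint arm with a two-finger parallel gripper is mounted at the origin on the work surface. World frame = base frame: x ahead of the robot, y to its left, z up, the work surface at z = 0. Lengths are in mm, angles in rad, forces in N, time in s.
With the tool pointing down it reaches from about 275 to 750 mm from the base axis. Payload 10.2 kg.
Tool frame: the origin (TCP) lies between the finger pads; the fingertips stand 11 mm ahead of it and the grasp point (between the pads) lies 8 mm behind it (ctrl.tip_extent is the distance from the TCP to the fingertips, in mm); z points along the fingers, y is the direction in which the jaws open and shut (so a half turn about z gives the same grasp; the last joint's range is limited). The gripper opens to 85 mm and grips with 20 to 120 N. Pads are 22 mm wide; open, the fingers measure 114 mm over their backs; the gripper's body (76 mm by 85 mm) begins 54 mm behind the grasp point. The pads swing forward as they close: fully open they stand 13 mm farther back than shut.
Start: joints at [-1.366, 0.313, 1.498, -0, 1.331, -0.223], TCP at [217.795, -477.699, 242.294] pointing down, gripper open.
Joint ranges: [-2.94, 2.94], [-0.97, 2.17], [0.19, 2.56], [-1.23, 4.37], [0.02, 3.11], [-2.88, 2.88]. Speed limits (rad/s): [2.39, 2.39, 3.01, 3.14, 3.14, 3.14].

### API

Orientations are given as a unit quaternion [w, x, y, z].
In Python, from rig import ctrl gives the robot as it stands.
- The arm moves only by the tool apply_moves, never from a script. Its argument "commands" is a list of rows, each a list of 5 numbers: the finger opening in cm, from 0 to 8.54, then the shift along the tool's x, y, z in cm, then the turn about the tool's z in rad. In form: [[jaw, dx, dy, dz, roll], ...]. A call has 1 to 12 rows; each row shifts and turns the commanded pose from where the row before left it, along the tool's axes as they then stand; what a row does not reach is not made up. A row lasts 1/12 s, in which the tool goes at most 41.7 mm and 7.16 degrees, less where a joint would pass 70% of its speed; a pose out of reach is approached as far as the arm can. A call with a gripper value outside its range is refused whole. The fingers move at their own pace and stop on an object; "squeeze" is the grip in N (left out, the last holds). Time passes only in rows, so rows that do not move let the fingers close. It gives the time, the measured TCP pose, the force and the opening at its end, in the units of the state.
- ctrl.sense(): the state, without advancing time (a new reading comes with each control period).
- ctrl.capture(name): name is "scene" or "top"; returns the picture (384x512x3 uint8, red, green, blue); there is no depth.
- ctrl.camera_info(name): a dict with "fov_y" (degrees; the focal length in pixels is half the picture's height over the tangent of half this angle, whatever the lens; pixels are square), "cx", "cy" (the principal point, pixels), "dist_coeffs" ([k1, k2, p1, p2, k3] as OpenCV has them; the pictures are not rectified), "camera_from_world" (4x4, takes a point from world to camera coordinates). Camera axes: x right, y down, z forward; pixel columns grow to the right and rows downward; lengths in mm; the calibration is good to about 2 mm. A picture is of the moment at which its call begins. camera_info takes no time and is no camera call.
- ctrl.finish_job(): hands the job in, once; it reports no verdict.
The state is a dict: "time_s": time; "joints": joint angles; "dq": joint speeds; "tau": joint torques, N m; "eef_pos": TCP position; "ee_rot": TCP orientation; "force": force on the tool from outside, world axes, zero at the start; "wrist_torque": the same for the moment, N m; "grip_width": opening from 0.0 (shut) to 1.0 (fully open).
Only numpy, scipy, OpenCV 4.12 (cv2) and the standard library are available. Lean on these libraries where they do the work, as an engineer would, in place of code of your own. Each camera call takes 0.05 s, during which the arm holds its last target.

### The job

Use the thin blade of the scraper to lever up the aluminium cover of the jog box and swing it right over until it lies open (do not touch the cover with the gripper or arm while opening it), then lay the scraper back flat on the bench. Pick up the loose black pointer knob, turn it so that the flat in its bore matches the flat of the D-shaped spindle in the box, push it fully home on the spindle and press it and the sprung spindle down to the stop. Finish while still gripping the knob and pressing it down; leave the jar, the blue offcut and the bearing where they are.

Things in the scene. Friction and masses are not known exactly. Their poses are not given: they have to be found in the camera images.
- jogbox: Fixed grey steel box, 130 x 130 mm, 74 mm high, open on top under a hinged cover. Origin: centre of its underside, on the bench. x points from the front (slot side, facing the robot) to the rear hinge. Walls 4 mm thick (cavity 122 x 122 mm), inner floor panel 36 mm above the bench. A steel ledge sticks out of the front wall to x = -79 mm, its top 66 mm above the bench, full width.
- cover_hinge (a point): The cover: Flat aluminium cover plate 148 x 130 x 3 mm, 0.18 kg, closed at the start. This point: on the hinge line, at the middle; its frame turns with the cover. Its underside is the plane z = 0 and it runs along its own -x from 0 to -148 mm. Closed, its underside lies 74 mm above the bench and its front lip overhangs the front wall by 18 mm, so that there is a slot 8 mm high and 14 to 18 mm deep between lip and ledge.
- cover (a joint): Hinge of the cover along the box's y axis, at x = +65 mm, z = 74 mm of the box. 0 = closed, 3.0 rad = swung right over to its stop behind the box. Light and damped: about 1 N at the lip lifts it; it falls shut below about 1.57 rad and falls open by itself beyond that.
- cover_lip (a point): Middle of the lower front edge of the cover's lip.
- blade_tool: Scraper lying flat: wooden handle 95 mm long, 22 mm wide, 26 mm high, and a stiff straight steel blade 25 mm wide, 2 mm thick, 65 mm long. 0.12 kg. Origin: underside of the handle, under its good grip point (near the centre of mass), 0 when it lies on the bench; x points to the blade tip, z up. The handle spans x = -60 to +35 mm, the blade x = 35 to 100 mm at z = 10 to 12 mm. It may lie on either side of the box.
- blade_tip (a point): Middle of the blade's tip edge: 100 mm ahead of and 11 mm above the scraper's origin.
- knob: Loose black plastic pointer knob, upright on the bench: 26 mm wide across two flat parallel sides (the y direction, to be pinched), 42 mm high, from x = -20 mm to a wedge-shaped nose at x = +33 mm; a white line on top points to the nose. About 70 g. Origin: centre of the bore on the underside, z up. The D bore opens underneath, 22 mm deep, for the spindle with 1 mm clearance all round; its flat is on the nose side. It lies on the other side of the box from the scraper.
- knob_nose (a point): Tip of the knob's nose, half way up (33 mm along x, 21 mm above the origin).
- spindle_top (a point): Centre of the round, on top of the steel D-spindle in the box, hidden until the cover opens. 16 mm diameter, one side cut flat 4 mm from the centre; top 3 mm stepped in 1.2 mm. x points out of the flat; the knob fits with its x along this x (nose on the flat's side). Top 32 mm over the inner floor, 68 mm over the bench when up, near the box's middle. It does not turn; this point sinks with it.
- spindle (a joint): How far the spindle is pressed down, m: 0 = up, 0.008 = at its stop. A spring holds it up with 5 N, rising to 11 N at the stop.
- grease_jar: Bystander: jar, 56 mm diameter, 65 mm high. Origin: centre of its underside.
- fence_offcut: Bystander: blue extrusion offcut 110 x 30 x 40 mm high. Origin: centre of its underside.
- guide_bearing: Bystander: steel ring 38 mm outside, 14 mm hole, 11 mm high, between robot and box. Origin: centre of its underside.
Mind the look-alikes: they are no part of the job. What is shaped like the knob but orange or yellow is not meant.

How it is judged:
By the outcome, as a careful person would: the job done as asked, in the order asked, and still so for the second after the job is handed in, while the arm keeps its last pose, push and grip.
It also fails if it takes over 72 s, if anything falls off the work surface, if the arm or the gripper's body presses on something with over 40 N, if the wrist force passes 120 N, or if a joint passes its speed limit or range.

## Working session

There is one attempt and no reset: what is moved stays moved. The work goes in short steps, Python scripts to look and compute and a tool call to move; the robot and the scene stay as the last step left them, time stands still between calls to the robot, and variables do not carry over. Pictures are saved under pics/ and viewed, and the job is handed in when it is done.

Besides the shell and the picture viewer there is one more tool, called after "Emit:" as name([rows], argument=value, ...), one row to a line, values as JSON. apply_moves: Moves the arm, as the interface text tells. Its arguments: {"type":"object","properties":{"commands":{"type":"array"},"squeeze":{"type":"number"}},"required":["commands"]}

```bash
ls; mkdir -p pics
python3 - <<'E'
from rig import ctrl
import cv2
s=ctrl.sense()
for k in s: print(k,s[k])
for n in("scene","top"):
    im=ctrl.capture(n); cv2.imwrite(f"pics/{n}0.png",cv2.resize(im[:,:,::-1],(800,600),interpolation=cv2.INTER_CUBIC))
    print(ctrl.camera_info(n))
E
```

```text
pics
time_s 0.0
joints [-1.36639118e+00  3.13488586e-01  1.49839221e+00 -2.84465230e-05
  1.33099952e+00 -2.23409106e-01]
dq [-0.0001986   0.00155699  0.00026957  0.00014725  0.00069871 -0.001935  ]
tau [-5.13422196e-05 -4.12265646e+01 -2.59742850e+01 -1.74064708e-04
  4.13921691e-03  1.48976532e-06]
eef_pos [ 217.74473778 -477.46676207  241.73221016]
ee_rot [-6.43934177e-04  9.77208051e-01  2.12282853e-01 -7.69589159e-06]
force [ 0.07688009 -1.50998392  0.28517438]
wrist_torque [ 0.00886759 -0.02145283  0.00341037]
grip_width 0.9971745977978203
{'fov_y': 52.35506133220312, 'cx': 263.5070044788229, 'cy': 184.97038943913617, 'dist_coeffs': array([0.00994636, 0.        , 0.        , 0.        , 0.        ]), 'camera_from_world': array([[-2.24351934e-01,  9.74508146e-01,  2.88506375e-04,
         1.34268095e+02],
       [ 7.11681584e-01,  1.64046050e-01, -6.83079949e-01,
        -3.59941019e+02],
       [-6.65714303e-01, -1.53044983e-01, -7.30343549e-01,
         1.40045127e+03],
       [ 0.00000000e+00,  0.00000000e+00,  0.00000000e+00,
         1.00000000e+00]])}
{'fov_y': 46.88221285571876, 'cx': 262.5242550328092, 'cy': 195.43501149239856, 'dist_coeffs': array([-0.05738807,  0.        ,  0.        ,  0.        ,  0.        ]), 'camera_from_world': array([[ 5.27322472e-03, -9.99983515e-01, -2.27236342e-03,
        -7.61399849e+00],
       [-9.77135305e-01, -4.66970123e-03, -2.12567140e-01,
         5.82459169e+02],
       [ 2.12553024e-01,  3.34132082e-03, -9.77143821e-01,
         9.46518133e+02],
       [ 0.00000000e+00,  0.00000000e+00,  0.00000000e+00,
         1.00000000e+00]])}
```

View pics/scene0.png

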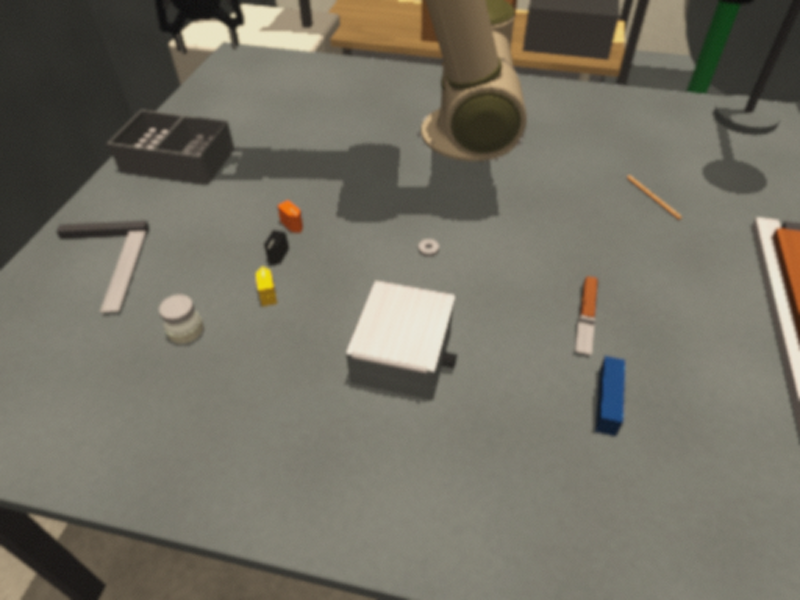

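View pics/top0.png

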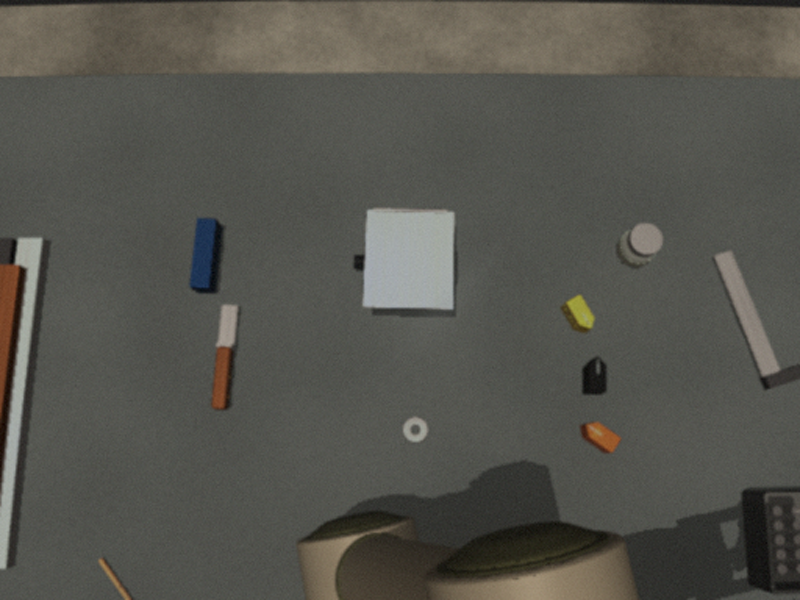

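```bash
cat > h.py <<'E'
from rig import ctrl
import cv2, numpy as np
def K(n):
    i=ctrl.camera_info(n); f=192/np.tan(np.radians(i["fov_y"])/2)
    return np.array([[f,0,i["cx"]],[0,f,i["cy"]],[0,0,1]]), np.array(i["dist_coeffs"]), np.array(i["camera_from_world"])
def proj(n,P):
    k,d,T=K(n); return cv2.projectPoints(np.array(P,float).reshape(-1,1,3),cv2.Rodrigues(T[:3,:3])[0],T[:3,3],k,d)[0].reshape(-1,2)
def back(n,uv,z):
    k,d,T=K(n); p=cv2.undistortPoints(np.array(uv,float).reshape(-1,1,2),k,d).reshape(-1,2)
    r=np.c_[p,np.ones(len(p))]@T[:3,:3]; c=-T[:3,:3].T@T[:3,3]
    return c+r*((z-c[2])/r[:,2])[:,None]
def crop(im,u0,v0,w,h,s,fn):
    cv2.imwrite("pics/"+fn,cv2.resize(im[v0:v0+h,u0:u0+w,::-1],None,fx=s,fy=s,interpolation=cv2.INTER_NEAREST))
E
python3 - <<'E'
from h import *
print(ctrl.tip_extent, [a for a in dir(ctrl) if a[0]!='_'])
a=ctrl.capture("top"); b=ctrl.capture("scene")
cv2.imwrite("pics/top_raw.png",a[:,:,::-1]);cv2.imwrite("pics/scene_raw.png",b[:,:,::-1])
crop(a,125,185,40,85,7,"t_scr.png"); crop(a,215,120,90,90,6,"t_box.png"); crop(a,355,215,50,50,12,"t_knob.png")
crop(b,355,170,50,70,8,"s_scr.png"); crop(b,210,170,100,90,6,"s_box.png"); crop(b,155,135,50,50,12,"s_knob.png")
import numpy as np
E
```

```text
11.0 ['PlanningError', 'camera_info', 'capture', 'finish_job', 'sense', 'tip_extent']
```

Run:
```python
import cv2,numpy as np
def mont(fs,o):
    ims=[cv2.imread("pics/"+f) for f in fs]; H=max(i.shape[0] for i in ims)
    ims=[cv2.copyMakeBorder(i,0,H-i.shape[0],0,6,cv2.BORDER_CONSTANT) for i in ims]
    m=np.hstack(ims); print(m.shape); cv2.imwrite("pics/"+o,m)
mont(["t_scr.png","s_scr.png"],"m1.png")
```

```text
(595, 692, 3)
```

View pics/m1.png

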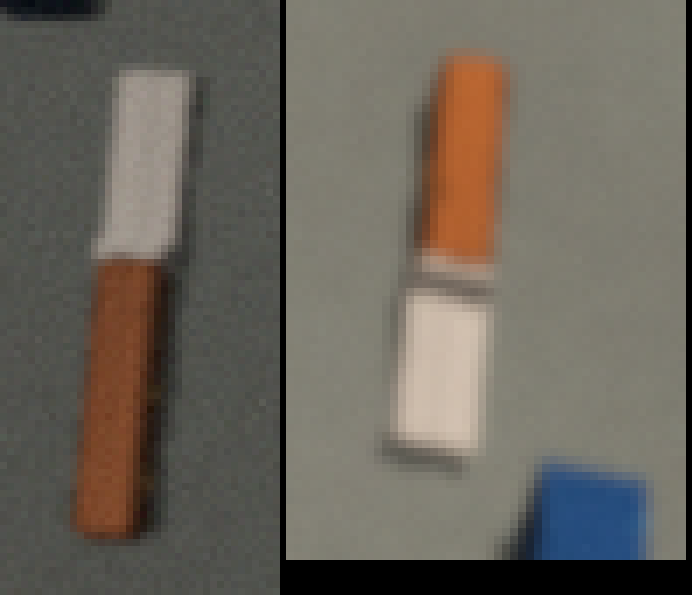

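View pics/t_box.png

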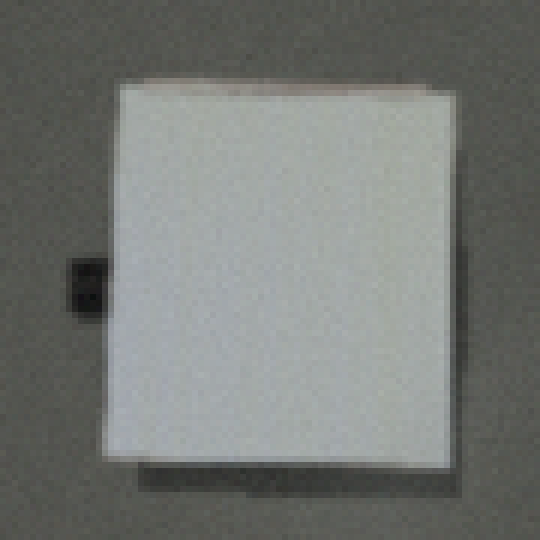

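View pics/s_box.png

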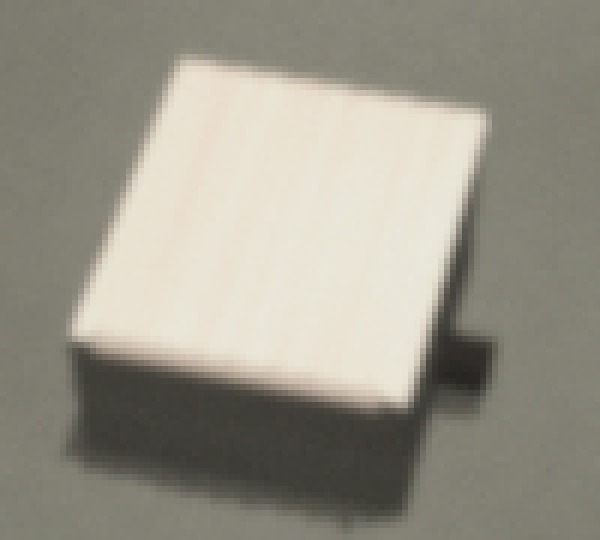

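View pics/t_knob.png

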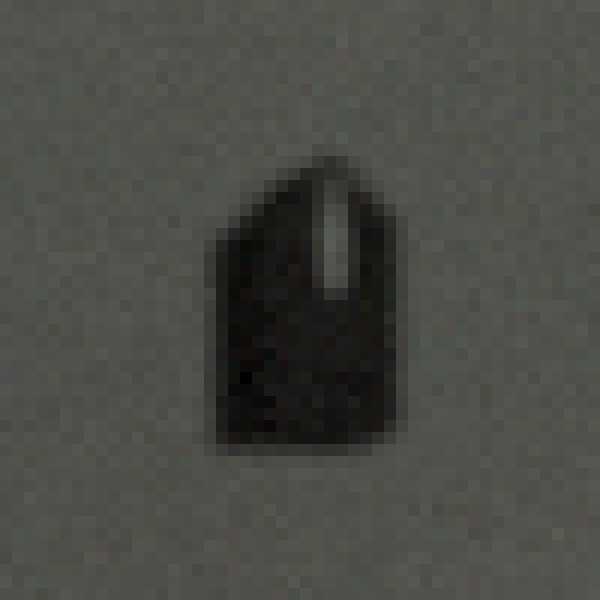

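View pics/s_knob.png

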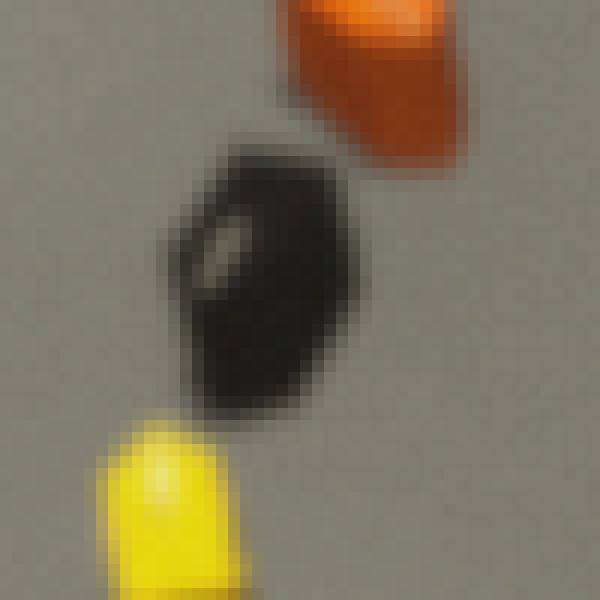

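```bash
cat > fit.py <<'E'
from h import *
from scipy.optimize import least_squares
def px(c,u0,v0,s): return np.array(c,float)/s+[u0,v0]-0.5
def fit(name,obs,x0):
    def tf(p,P):
        c,s=np.cos(p[2]),np.sin(p[2]); P=np.array(P,float); return np.c_[c*P[:,0]-s*P[:,1]+p[0],s*P[:,0]+c*P[:,1]+p[1],P[:,2]]
    f=lambda p:np.concatenate([(proj(n,tf(p,P))-uv).ravel() for n,P,uv in obs])
    r=least_squares(f,x0,x_scale=[100,100,1],loss="soft_l1"); print(name,np.round(r.x,3)); print(np.round(f(r.x).reshape(-1,2),1).tolist()); return r.x
E
python3 - <<'E'
from fit import *
fit("scr",[("top",[[100,12.5,12],[100,-12.5,12],[-60,11,26],[-60,-11,26],[35,11,26],[35,-11,26]],px([(117,72),(189,72),(73,533),(136,535),(98,260),(160,260)],125,185,7)),
 ("scene",[[100,-12.5,12],[100,12.5,12],[-60,-11,26],[-60,11,26],[35,-11,26],[35,11,26]],px([(106,447),(191,455),(154,55),(221,60),(139,250),(209,258)],355,170,8))],[400,250,0])
C=[[65,65,77],[65,-65,77],[-83,-65,77],[-83,65,77]]
fit("box",[("top",C,px([(118,86),(456,93),(451,466),(103,458)],215,120,6)),
 ("scene",[[-83,-65,77],[-83,65,77],[65,65,77],[65,-65,77]],px([(180,60),(487,110),(410,407),(72,336)],210,170,6))],[500,0,0])
# knob: top face pts
fit("knob",[("top",[[33,0,42],[-20,13,42],[-20,-13,42],[-20,13,0]],px([(338,165),(218,440),(400,440),(218,445)],355,215,12)[:3] if 0 else px([(338,165),(218,440),(395,435),(218,445)],355,215,12)),
 ],[400,-200,0])
for n in("top","scene"):
    print(n,back(n,px([(335,205),(335,290)],355,215,12) if n=="top" else px([(240,230),(200,285)],155,135,12),42))
print(back("top",px([(338,165)],355,215,12),42))
print("bearing",back("top",[[415/1.5625,430/1.5625]],11),"jar",back("top",[[647/1.5625,239/1.5625]],65),back("top",[[205/1.5625,254/1.5625]],40))
E
```

```text
scr [ 4.93389e+02  2.76562e+02 -2.20000e-02]
[[0.3, 0.0], [0.3, 0.3], [-0.1, 0.7], [0.4, 0.7], [-0.2, -1.0], [0.2, -0.8], [0.5, -0.8], [0.3, 0.2], [0.2, -0.9], [0.1, -0.1], [-0.2, 0.7], [-0.1, 1.3]]
box [ 6.59342e+02 -2.40100e+00 -1.60000e-02]
[[0.1, -0.0], [-0.2, -0.1], [0.2, 0.1], [0.3, 0.3], [0.2, -0.1], [0.4, 0.8], [0.1, -0.2], [-0.3, 0.2]]
knob [ 4.79064e+02 -2.78002e+02 -8.60000e-02]
[[-0.2, -0.4], [3.3, -0.8], [-0.1, 0.7], [-1.1, 0.4]]
top [[ 503.3902573  -280.20950829   42.        ]
 [ 487.08059039 -279.39947307   42.        ]]
scene [[ 488.11161514 -279.60704429   42.        ]
 [ 507.70253034 -281.51925358   42.        ]]
[[ 511.10305242 -281.1745253    42.        ]]
bearing [[405.0333371  -12.61413854  11.        ]] jar [[ 685.26994958 -358.4160163    65.        ]] [[666.12675916 308.92196446  40.        ]]
```

Emit:
apply_moves([
  [8.5,0,0,0,0.09],
  [8.5,0,0,0,0.09],
  [8.5,0,0,0,0.09],
  [8.5,0,0,0,0.09],
  [8.5,0,0,0,0.09],
], squeeze=100)

```text
time_s: 0.62
eef_pos: [217.8, -477.6, 242.1]
ee_rot: [-0.0, 1.0, -0.013, -0.0]
force: [-0.1, -0.6, 0.7]
grip_width: 0.993
```

```bash
cat >> h.py <<'E'
from scipy.spatial.transform import Rotation as R
def pose():
    s=ctrl.sense(); q=s["ee_rot"]; r=R.from_quat([q[1],q[2],q[3],q[0]]); M=r.as_matrix()
    return s,np.array(s["eef_pos"]),M,np.arctan2(M[1,0],M[0,0])
def go(t,yaw=None):
    s,p,M,phi=pose(); print("t",round(s["time_s"],2),"p",np.round(p,1),"phi",round(phi,3),"tilt",np.round(M[:,2],4),"F",np.round(s["force"],1),"grip",round(s["grip_width"]*85.4,1),"q",np.round(s["joints"],2))
    print("d_cm tool",np.round(M.T@(np.array(t)-p)/10,3),"roll", None if yaw is None else round(phi-yaw,3))
E
python3 -c "
from h import *
go([493.4,276.6,100],-0.022)"
```

```text
t 0.62 p [ 217.8 -477.6  242.1] phi -0.027 tilt [-1.e-04  4.e-04 -1.e+00] F [-0.1 -0.6  0.7] grip 84.8 q [-1.37  0.31  1.5   0.    1.33  0.23]
d_cm tool [ 25.543 -76.123  14.24 ] roll -0.005
```

Emit:
apply_moves([
  [8.5,1.06,-3.17,0.3,0],
  [8.5,1.06,-3.17,0.3,0],
  [8.5,1.06,-3.17,0.3,0],
  [8.5,1.06,-3.17,0.3,0],
  [8.5,1.06,-3.17,0.3,0],
  [8.5,1.06,-3.17,0.3,0],
  [8.5,1.06,-3.17,0.3,0],
  [8.5,1.06,-3.17,0.3,0],
  [8.5,1.06,-3.17,0.3,0],
  [8.5,1.06,-3.17,0.3,0],
  [8.5,1.06,-3.17,0.3,0],
  [8.5,1.06,-3.17,0.3,0],
])

```text
time_s: 1.62
eef_pos: [353.5, -98.6, 206.3]
ee_rot: [0.0, 1.0, -0.011, 0.0]
force: [0.2, -0.5, 0.0]
grip_width: 0.996
```

Emit:
apply_moves([
  [8.5,1.06,-3.17,0.3,0],
  [8.5,1.06,-3.17,0.3,0],
  [8.5,1.06,-3.17,0.3,0],
  [8.5,1.06,-3.17,0.3,0],
  [8.5,1.06,-3.17,0.3,0],
  [8.5,1.06,-3.17,0.3,0],
  [8.5,1.06,-3.17,0.3,0],
  [8.5,1.06,-3.17,0.3,0],
  [8.5,1.06,-3.17,0.3,0],
  [8.5,1.06,-3.17,0.3,0],
  [8.5,1.06,-3.17,0.3,0],
  [8.5,1.06,-3.17,0.3,0],
])

```text
time_s: 2.62
eef_pos: [489.2, 279.0, 169.9]
ee_rot: [0.0, 1.0, -0.011, -0.0]
force: [1.0, -0.4, 0.6]
grip_width: 0.996
```

```bash
python3 -c "
from h import *
go([493.4,276.6,13.5],-0.022)"
```

```text
t 2.62 p [489.2 279.  169.9] phi -0.022 tilt [-3.e-04 -1.e-04 -1.e+00] F [ 1.  -0.4  0.6] grip 85.0 q [ 0.31  0.46  1.48 -0.    1.2   1.9 ]
d_cm tool [ 0.433  0.232 15.644] roll 0.0
```

Emit:
apply_moves([
  [8.5,0.22,0.12,3,0],
  [8.5,0.21,0.11,3,0],
  [8.5,0,0,3,0],
  [8.5,0,0,3,0],
  [8.5,0,0,2,0],
  [8.5,0,0,1,0],
  [8.5,0,0,0.6,0],
  [8.5,0,0,0,0],
  [8.5,0,0,0,0],
])

```text
time_s: 3.37
eef_pos: [493.9, 275.1, 15.3]
ee_rot: [-0.0, 1.0, -0.011, 0.001]
force: [-0.1, 0.7, -0.2]
grip_width: 1.0
```

```bash
python3 -c "
from h import *
go([493.4,276.6,13.5],-0.022)
crop(ctrl.capture('top'),105,165,90,110,5,'t1.png')"
```

```text
t 3.37 p [493.9 275.1  15.3] phi -0.022 tilt [ 1.5e-03  4.0e-04 -1.0e+00] F [-0.1  0.7 -0.2] grip 85.4 q [ 0.3   0.67  1.6  -0.    0.87  1.89]
d_cm tool [-0.052 -0.153  0.18 ] roll -0.0
```

View pics/t1.png

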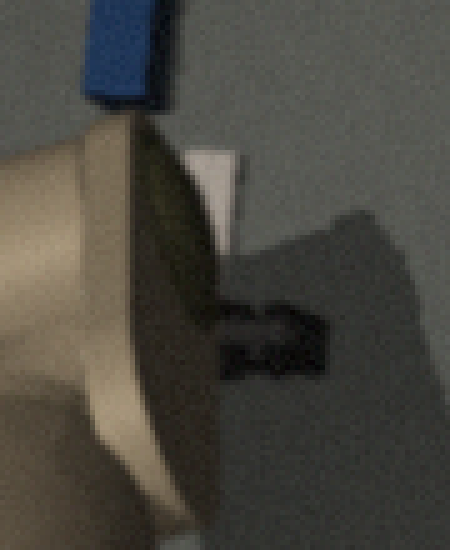

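Emit:
apply_moves([
  [8.5,0,-0.15,0.15,0],
  [4,0,0,0,0],
  [1.5,0,0,0,0],
  [1.5,0,0,0,0],
  [1.5,0,0,0,0],
  [1.5,0,0,0,0],
  [1.5,0,0,0,0],
  [1.5,0,0,0,0],
  [1.5,0,0,0,0],
  [1.5,0,0,0,0],
], squeeze=100)

```text
time_s: 4.25
eef_pos: [493.6, 276.5, 13.2]
ee_rot: [-0.0, 1.0, -0.011, 0.0]
force: [-0.6, -0.9, 4.7]
grip_width: 0.238
```

```bash
python3 -c "
from h import *
go([493.4,276.6,13.5],-0.022)"
```

```text
t 4.25 p [493.6 276.5  13.2] phi -0.022 tilt [ 7.e-04  3.e-04 -1.e+00] F [-0.6 -0.9  4.7] grip 20.4 q [0.3  0.68 1.6  0.   0.87 1.9 ]
d_cm tool [-0.017 -0.014 -0.027] roll -0.0
```

Emit:
apply_moves([
  [1.5,0,0,-0.5,0],
  [1.5,0,0,-1,0],
  [1.5,0,0,-2,0],
  [1.5,0,0,-2,0],
  [1.5,0,0,-1.5,0],
  [1.5,0,0,-1,0],
  [1.5,0,0,0,0],
])

```text
time_s: 4.83
eef_pos: [494.2, 276.7, 95.1]
ee_rot: [-0.001, 1.0, -0.011, 0.002]
force: [-0.4, -0.0, -1.4]
grip_width: 0.234
```

```bash
python3 -c "
from h import *
go([454.3,0.9,90],-0.016)
a=ctrl.capture('scene');crop(a,330,120,130,130,5,'s1.png')"
```

```text
t 4.83 p [494.2 276.7  95.1] phi -0.022 tilt [ 0.0035  0.0011 -1.    ] F [-0.4 -0.  -1.4] grip 20.0 q [0.3  0.55 1.55 0.   1.03 1.9 ]
d_cm tool [-3.376 27.659  0.466] roll -0.006
```

View pics/s1.png

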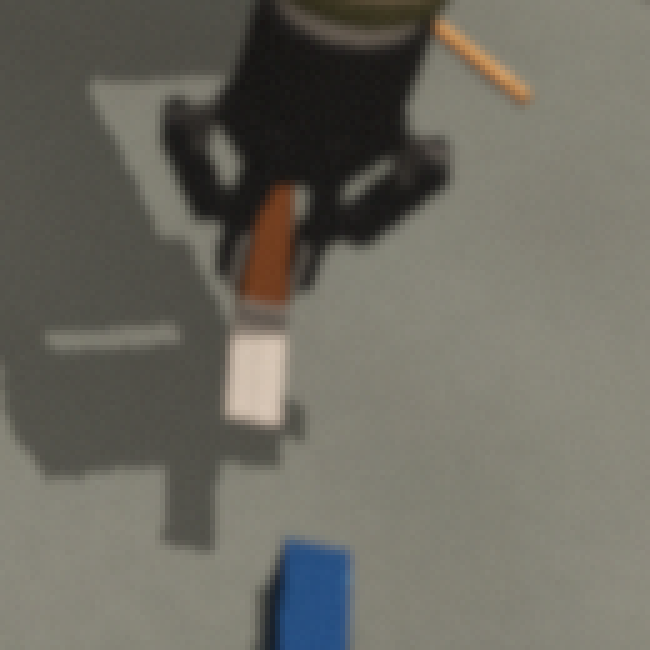

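Emit:
apply_moves([
  [1.5,-0.34,1.5,0,-0.006],
  [1.5,-0.34,2.7,0,0],
  [1.5,-0.34,2.8,0,0],
  [1.5,-0.34,2.8,0,0],
  [1.5,-0.34,2.8,0,0],
  [1.5,-0.34,2.8,0,0],
  [1.5,-0.34,2.8,0,0],
  [1.5,-0.34,2.8,0,0],
  [1.5,-0.34,2.8,0,0],
  [1.5,-0.34,2.4,0,0],
  [1.5,0,1.4,0,0],
  [1.5,0,0,0,0],
])

```text
time_s: 5.88
eef_pos: [454.2, -1.1, 92.0]
ee_rot: [-0.0, 1.0, -0.01, -0.001]
force: [-0.5, -0.6, -1.5]
grip_width: 0.236
```

Emit:
apply_moves([
  [1.5,0,0,0.5,0],
  [1.5,0,0,0.7,0],
  [1.5,0,0,0.7,0],
  [1.5,0,0,0.35,0],
  [1.5,0,0,0,0],
  [1.5,0,0,0,0],
  [1.5,0,0,0,0],
])

```text
time_s: 6.47
eef_pos: [454.9, 1.2, 70.4]
ee_rot: [0.0, 1.0, -0.008, 0.0]
force: [-0.1, -0.1, -1.2]
grip_width: 0.237
```

```bash
python3 -c "
from h import *
go([454.3,0.9,72.2],-0.016)
a=ctrl.capture('scene');crop(a,200,130,130,100,6,'s2.png')
a=ctrl.capture('top');crop(a,200,110,130,100,6,'t2.png')"
```

```text
t 6.47 p [454.9   1.2  70.4] phi -0.016 tilt [ 2.e-04 -0.e+00 -1.e+00] F [-0.1 -0.1 -1.2] grip 20.3 q [-0.26  0.39  1.9   0.    0.85  1.33]
d_cm tool [-0.058  0.03  -0.182] roll 0.0
```

View pics/s2.png

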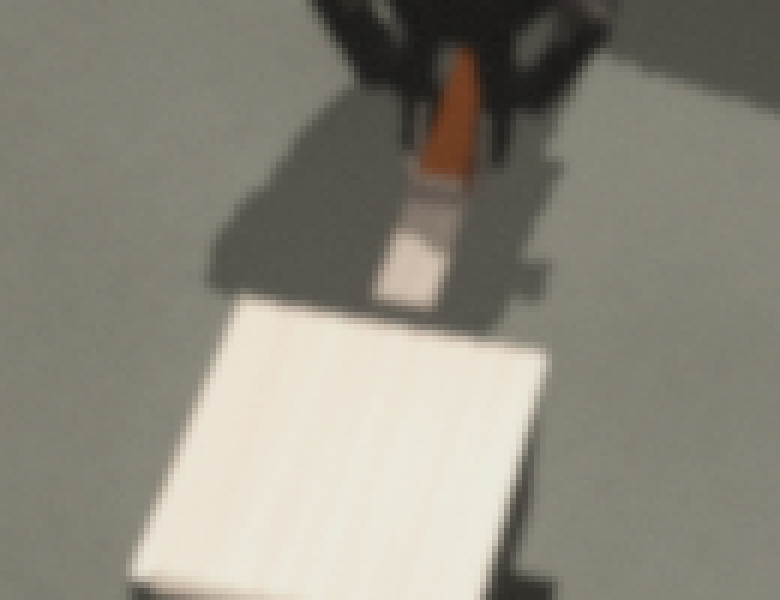

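View pics/t2.png

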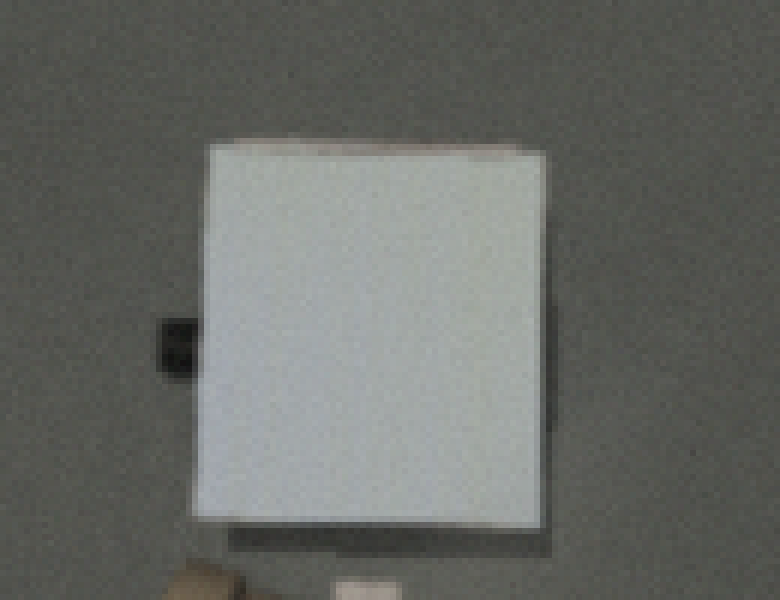

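Run:
```python
from fit import *
us=px([(375,303),(436,308)],200,130,6); ut=px([(337,580),(401,580)],200,110,6)
s,p,M,phi=pose(); x=M[:,0]; l=np.array([-x[1],x[0],0])
tip=p+100*x; tip[2]=p[2]-1.2
print("exp scene",proj("scene",[tip-12.5*l,tip+12.5*l]),us); print("exp top",proj("top",[tip+12.5*l,tip-12.5*l]),ut)
for z in (62,66,70,74): print(z,back("scene",us,z)[:,:2].round(1).tolist(),back("top",ut,z)[:,:2].round(1).tolist())
```

```text
exp scene [[262.35666694 179.13743878]
 [272.0401482  180.8638772 ]] [[262.         180.        ]
 [272.16666667 180.83333333]]
exp top [[255.0715403  206.64733941]
 [266.17506762 206.87529033]] [[255.66666667 206.16666667]
 [266.33333333 206.16666667]]
62 [[551.0, -14.9], [548.1, 10.9]] [[557.6, 10.7], [557.8, -13.5]]
66 [[554.7, -14.0], [551.8, 11.6]] [[556.9, 10.7], [557.0, -13.4]]
70 [[558.5, -13.1], [555.6, 12.3]] [[556.1, 10.6], [556.2, -13.4]]
74 [[562.2, -12.2], [559.3, 13.1]] [[555.3, 10.5], [555.4, -13.4]]
```

Emit:
apply_moves([
  [1.5,0,0.03,-0.18,0],
  [1.5,0,0,0,0],
  [1.5,0.6,0,0,0],
  [1.5,0.6,0,0,0],
  [1.5,0.6,0,0,0],
  [1.5,0.6,0,0,0],
  [1.5,0.6,0,0,0],
  [1.5,0.3,0,0,0],
  [1.5,0,0,0,0],
  [1.5,0,0,0,0],
])

```text
time_s: 7.4
eef_pos: [487.7, 0.2, 71.9]
ee_rot: [-0.0, 1.0, -0.008, -0.0]
force: [0.3, -0.4, -1.6]
grip_width: 0.239
```

```bash
python3 -c "
from h import *
go([488,0.9,72.2],-0.016)
a=ctrl.capture('scene');crop(a,200,130,130,100,6,'s3.png')"
```

```text
t 7.4 p [4.877e+02 2.000e-01 7.190e+01] phi -0.016 tilt [-4.e-04  1.e-04 -1.e+00] F [ 0.3 -0.4 -1.6] grip 20.4 q [-0.24  0.45  1.81 -0.    0.89  1.35]
d_cm tool [ 0.031 -0.072 -0.026] roll -0.0
```

View pics/s3.png

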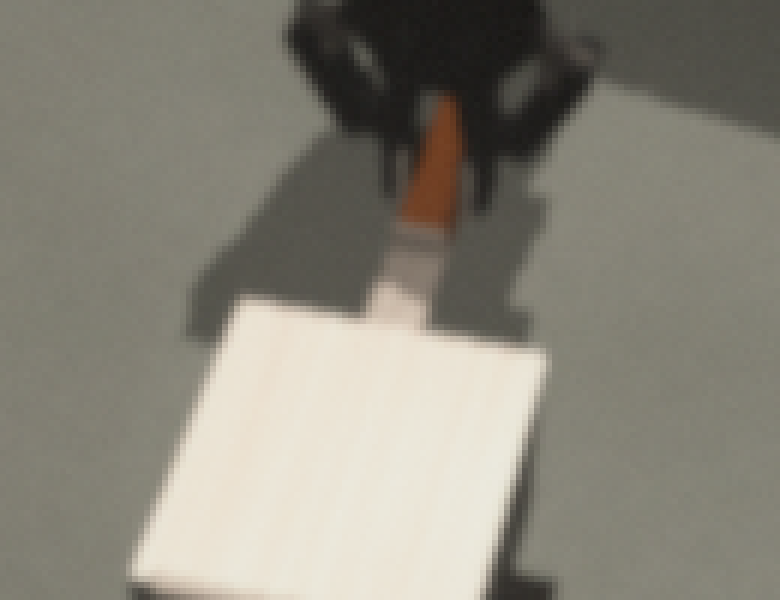

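Run:
```python
import numpy as np
th=np.linspace(0,1.76,25); r=np.interp(th,[0,1,1.8],[136,130,130])
X=65-r*np.cos(th);Z=74+r*np.sin(th)
x=np.round(X/10,2);z=np.round(Z/10,2)
for i in range(24): print(f"[1.5, {x[i+1]-x[i]:.2f}, 0, {-(z[i+1]-z[i]):.2f}, 0],",end=" " if i!=11 else "\n")
```

```text
[1.5, 0.08, 0, -0.99, 0], [1.5, 0.15, 0, -0.98, 0], [1.5, 0.23, 0, -0.97, 0], [1.5, 0.29, 0, -0.94, 0], [1.5, 0.36, 0, -0.92, 0], [1.5, 0.42, 0, -0.88, 0], [1.5, 0.49, 0, -0.85, 0], [1.5, 0.55, 0, -0.80, 0], [1.5, 0.60, 0, -0.77, 0], [1.5, 0.65, 0, -0.71, 0], [1.5, 0.70, 0, -0.66, 0], [1.5, 0.75, 0, -0.61, 0],
[1.5, 0.79, 0, -0.54, 0], [1.5, 0.81, 0, -0.50, 0], [1.5, 0.83, 0, -0.47, 0], [1.5, 0.87, 0, -0.40, 0], [1.5, 0.89, 0, -0.33, 0], [1.5, 0.91, 0, -0.27, 0], [1.5, 0.94, 0, -0.21, 0], [1.5, 0.94, 0, -0.13, 0], [1.5, 0.95, 0, -0.06, 0], [1.5, 0.95, 0, -0.00, 0], [1.5, 0.95, 0, 0.08, 0], [1.5, 0.94, 0, 0.14, 0],
```

Emit:
apply_moves([
  [1.5,0,0,-0.2,0],
  [1.5,0,0,-0.2,0],
])

```text
time_s: 7.62
eef_pos: [487.5, 0.2, 76.2]
ee_rot: [-0.0, 1.0, -0.008, -0.0]
force: [0.4, -0.8, -2.1]
grip_width: 0.234
```

Emit:
apply_moves([
  [1.5,0.08,0,-0.99,0],
  [1.5,0.15,0,-0.98,0],
  [1.5,0.23,0,-0.97,0],
  [1.5,0.29,0,-0.94,0],
  [1.5,0.36,0,-0.92,0],
  [1.5,0.42,0,-0.88,0],
  [1.5,0,0,0,0],
])

```text
time_s: 8.2
eef_pos: [504.1, -0.3, 135.1]
ee_rot: [0.0, 1.0, -0.008, 0.002]
force: [-0.1, 0.7, -1.0]
grip_width: 0.238
```

```bash
python3 -c "
from h import *
go([488,0.9,72.2],-0.016)
a=ctrl.capture('scene');crop(a,200,100,130,130,4,'s4.png')"
```

```text
t 8.2 p [ 5.041e+02 -3.000e-01  1.351e+02] phi -0.016 tilt [ 3.4e-03 -8.0e-04 -1.0e+00] F [-0.1  0.7 -1. ] grip 20.3 q [-0.23  0.38  1.71  0.    1.05  1.35]
d_cm tool [-1.636 -0.097  6.283] roll -0.0
```

View pics/s4.png

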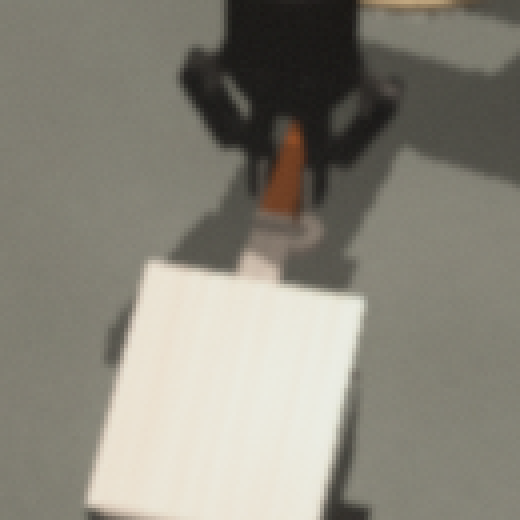

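Emit:
apply_moves([
  [1.5,0.49,0,-0.85,0],
  [1.5,0.55,0,-0.8,0],
  [1.5,0.6,0,-0.77,0],
  [1.5,0.65,0,-0.71,0],
  [1.5,0.7,0,-0.66,0],
  [1.5,0.75,0,-0.61,0],
  [1.5,0.79,0,-0.54,0],
  [1.5,0,0,0,0],
])

```text
time_s: 8.92
eef_pos: [549.1, -1.0, 182.8]
ee_rot: [0.0, 1.0, -0.008, 0.001]
force: [-0.1, -0.2, -1.4]
grip_width: 0.237
```

```bash
python3 -c "
from h import *
go([488,0.9,72.2],-0.016)
a=ctrl.capture('scene');crop(a,200,100,130,130,4,'s5.png')"
```

```text
t 8.92 p [549.1  -1.  182.8] phi -0.016 tilt [ 1.5e-03 -3.0e-04 -1.0e+00] F [-0.1 -0.2 -1.4] grip 20.2 q [-0.22  0.42  1.51  0.    1.21  1.37]
d_cm tool [-6.133 -0.09  11.056] roll -0.0
```

View pics/s5.png

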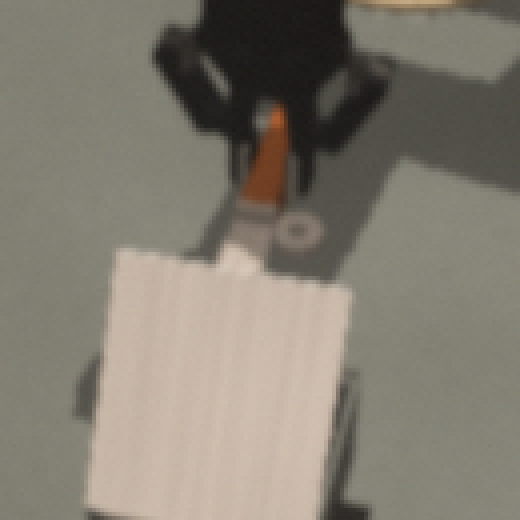

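Emit:
apply_moves([
  [1.5,0.81,0,-0.5,0],
  [1.5,0.83,0,-0.47,0],
  [1.5,0.87,0,-0.4,0],
  [1.5,0.89,0,-0.33,0],
  [1.5,0.91,0,-0.27,0],
  [1.5,0.94,0,-0.21,0],
  [1.5,0.94,0,-0.13,0],
  [1.5,0.95,0,-0.06,0],
  [1.5,0.95,0,0,0],
  [1.5,0.95,0,0.08,0],
  [1.5,0.94,0,0.14,0],
  [1.5,0.9,0,0.2,0],
])

```text
time_s: 9.97
eef_pos: [657.0, -2.6, 201.1]
ee_rot: [-0.0, 1.0, -0.008, -0.0]
force: [0.6, -0.4, -0.8]
grip_width: 0.239
```

```bash
python3 -c "
from h import *
go([488,0.9,72.2],-0.016)
a=ctrl.capture('scene');crop(a,180,90,150,200,3,'s6.png')"
```

```text
t 9.97 p [657.   -2.6 201.1] phi -0.016 tilt [-1.e-03  2.e-04 -1.e+00] F [ 0.6 -0.4 -0.8] grip 20.4 q [-0.18  0.64  1.11  0.    1.4   1.41]
d_cm tool [-16.889  -0.073  12.905] roll -0.0
```

View pics/s6.png

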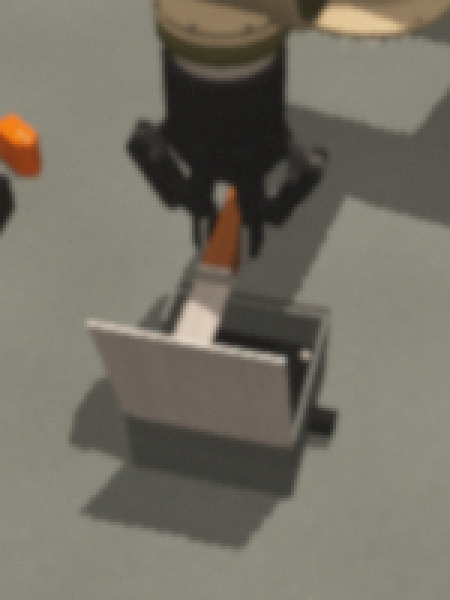

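Emit:
apply_moves([
  [1.5,0.8,0,0.3,0],
  [1.5,0.8,0,0.3,0],
  [1.5,0.5,0,0.3,0],
  [1.5,0,0,0,0],
  [1.5,0,0,0,0],
  [1.5,0,0,0,0],
  [1.5,0,0,0,0],
])

```text
time_s: 10.6
eef_pos: [677.8, -2.9, 193.1]
ee_rot: [0.0, 1.0, -0.008, 0.0]
force: [0.7, -0.1, -1.6]
grip_width: 0.235
```

```bash
python3 -c "
from h import *
go([493.6,276.5,120],-0.022)
a=ctrl.capture('scene');crop(a,180,90,150,200,3,'s7.png')"
```

```text
t 10.6 p [677.8  -2.9 193.1] phi -0.016 tilt [ 2.e-04 -0.e+00 -1.e+00] F [ 0.7 -0.1 -1.6] grip 20.0 q [-0.18  0.7   1.03  0.    1.41  1.41]
d_cm tool [-18.874 -27.641   7.307] roll 0.006
```

View pics/s7.png

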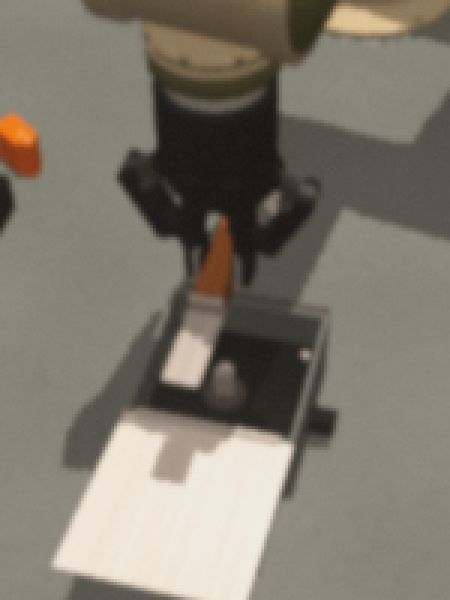

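Emit:
apply_moves([
  [1.5,-1,-1,0,0.006],
  [1.5,-1.6,-2.4,0,0],
  [1.5,-1.7,-2.5,0,0],
  [1.5,-1.7,-2.5,0,0],
  [1.5,-1.7,-2.5,0,0],
  [1.5,-1.7,-2.5,0,0],
  [1.5,-1.7,-2.5,0.5,0],
  [1.5,-1.7,-2.5,1,0],
  [1.5,-1.7,-2.5,1,0],
  [1.5,-1.7,-2.5,1,0],
  [1.5,-1.7,-2.5,1,0],
  [1.5,-1,-1.7,1,0],
])

```text
time_s: 11.65
eef_pos: [493.4, 279.0, 137.8]
ee_rot: [-0.0, 1.0, -0.01, 0.0]
force: [0.5, 0.4, -1.7]
grip_width: 0.241
```

Emit:
apply_moves([
  [1.5,0,0,2,0],
  [1.5,0,0,2,0],
  [1.5,0,0,2,0],
  [1.5,0,0,1.5,0],
  [1.5,0,0,1,0],
  [1.5,0,0,0,0],
  [1.5,0,0,0,0],
])

```text
time_s: 12.23
eef_pos: [495.4, 277.1, 53.2]
ee_rot: [-0.0, 1.0, -0.011, 0.0]
force: [0.9, 0.5, -0.9]
grip_width: 0.232
```

```bash
python3 -c "
from h import *
go([493.6,276.5,13.5],-0.022)
a=ctrl.capture('scene');crop(a,180,100,220,200,3,'s8.png')
a=ctrl.capture('top');cv2.imwrite('pics/top_open.png',a[:,:,::-1]);crop(a,215,100,90,110,5,'t8.png')"
```

```text
t 12.23 p [495.4 277.1  53.2] phi -0.022 tilt [ 3.e-04  1.e-04 -1.e+00] F [ 0.9  0.5 -0.9] grip 19.8 q [0.3  0.62 1.57 0.   0.95 1.9 ]
d_cm tool [-0.179  0.069  3.972] roll -0.0
```

View pics/s8.png

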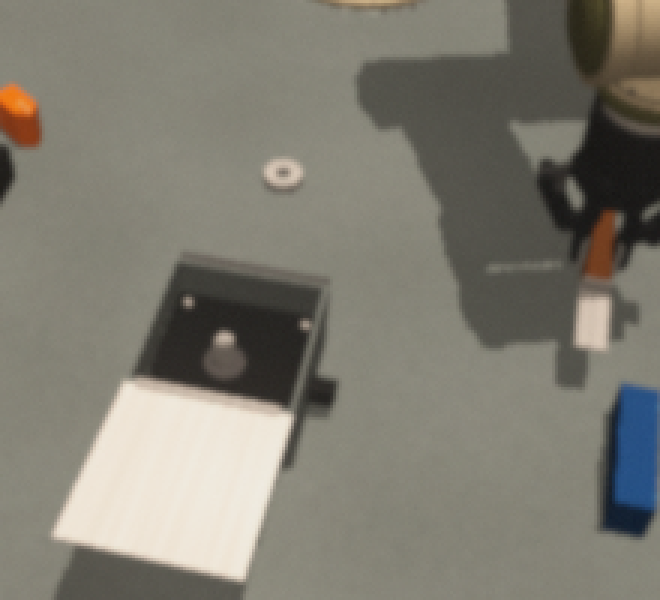

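View pics/t8.png

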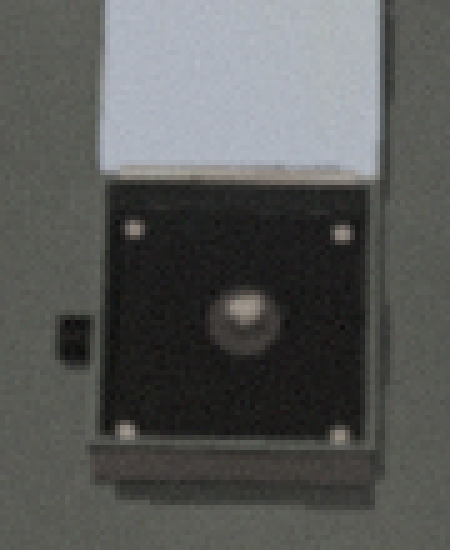

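Emit:
apply_moves([
  [1.5,-0.1,0,1.5,0],
  [1.5,0,0,1,0],
  [1.5,0,0,0.7,0],
  [1.5,0,0,0.4,0],
  [1.5,0,0,0.2,0],
  [1.5,0,0,0,0],
  [1.5,0,0,0,0],
])

```text
time_s: 12.92
eef_pos: [494.5, 277.2, 15.1]
ee_rot: [-0.0, 1.0, -0.011, 0.0]
force: [-0.2, -0.2, -1.2]
grip_width: 0.239
```

Emit:
apply_moves([
  [1.5,0,0,0.1,0],
  [1.5,0,0,0.08,0],
  [1.5,0,0,0,0],
  [1.5,0,0,0,0],
])

```text
time_s: 13.25
eef_pos: [494.4, 277.2, 13.3]
ee_rot: [-0.0, 1.0, -0.011, 0.0]
force: [-0.1, -0.0, -0.0]
grip_width: 0.236
```

Emit:
apply_moves([
  [2.6,0,0,0,0],
  [3.5,0,0,0,0],
  [5.5,0,0,0,0],
  [6.5,0,0,0,0],
  [6.5,0,0,0,0],
  [6.5,0,0,-1,0],
  [6.5,0,0,-2,0],
  [6.5,0,0,-3,0],
  [6.5,0,0,-3,0],
  [6.5,0,0,-3,0],
  [6.5,0,0,-3,0],
  [6.5,0,0,0,0],
])

```text
time_s: 14.25
eef_pos: [496.4, 278.0, 169.8]
ee_rot: [-0.002, 1.0, -0.011, 0.005]
force: [0.4, -0.6, 0.9]
grip_width: 0.761
```

Run:
```python
from fit import *
go([479,-279,170])
a=ctrl.capture("top"); b=ctrl.capture("scene")
cv2.imwrite("pics/top2.png",a[:,:,::-1]);cv2.imwrite("pics/scene2.png",b[:,:,::-1])
crop(a,240,145,45,40,16,"t9.png"); crop(b,230,195,50,40,16,"s9.png"); crop(b,340,130,110,130,4,"s10.png")
```

```text
t 14.25 p [496.4 278.  169.8] phi -0.022 tilt [ 0.0102  0.0032 -0.9999] F [ 0.4 -0.6  0.9] grip 65.0 q [0.3  0.47 1.47 0.   1.19 1.9 ]
d_cm tool [-0.511 55.719 -0.215] roll None
```

View pics/t9.png

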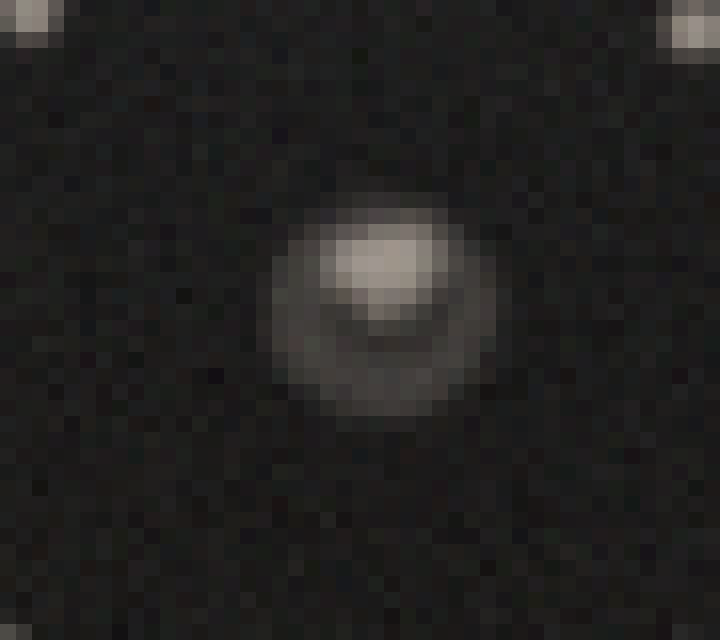

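View pics/s9.png

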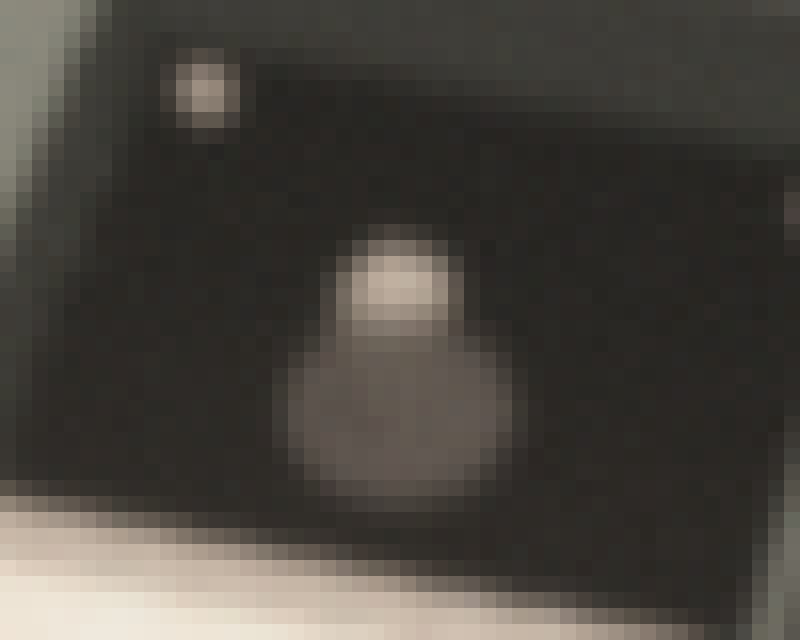

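View pics/s10.png

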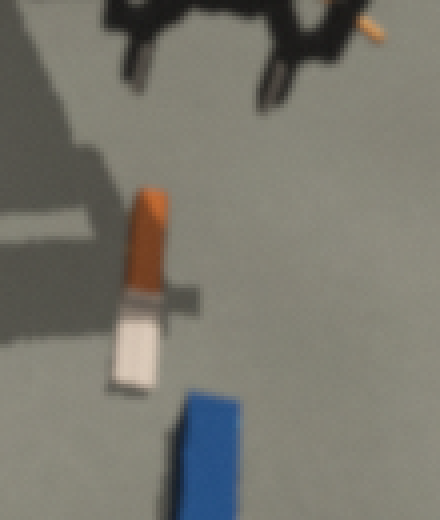

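Run:
```python
from fit import *
A=np.mean([ctrl.capture("top").astype(float) for _ in range(10)],0); B=np.mean([ctrl.capture("scene").astype(float) for _ in range(10)],0)
np.savez("avg.npz",A=A,B=B)
def show(I,u0,v0,w,h,s,fn):
    c=I[v0:v0+h,u0:u0+w]; c=np.clip((c-20)*1.6,0,255).astype(np.uint8)
    cv2.imwrite("pics/"+fn,cv2.resize(c[:,:,::-1],None,fx=s,fy=s,interpolation=cv2.INTER_CUBIC))
show(A,250,150,26,26,22,"t11.png"); show(B,243,205,26,26,22,"s11.png")
for n in("top","scene"):
    T=K(n)[2]; print(n,(-T[:3,:3].T@T[:3,3]).round())
np.set_printoptions(linewidth=200)
print(A[155:172,254:274].mean(2).round().astype(int)); print(B[207:228,246:264].mean(2).round().astype(int))
print(proj("top",[[659,-2,68],[659,-2,36]]),proj("scene",[[659,-2,68],[659,-2,36]]))
```

```text
top [ 368.   -8. 1049.]
scene [1219.  143.  777.]
[[ 27  30  28  29  28  30  28  26  29  27  28  27  28  28  26  29  29  27  29  27]
 [ 28  29  28  27  27  26  27  29  32  33  32  29  28  28  27  29  28  30  28  30]
 [ 26  26  29  26  28  29  31  38  44  46  45  42  37  34  28  28  27  28  28  27]
 [ 29  27  28  28  31  38  46  57  64  70  73  73  70  52  36  28  28  27  28  28]
 [ 28  27  27  30  44  56  67  82  94 108 113 115 106  77  52  37  29  29  28  27]
 [ 28  27  29  39  56  66  90 125 139 144 145 142 126  93  66  49  35  27  27  27]
 [ 26  27  34  50  61  71 104 135 149 152 151 147 126  96  69  57  45  31  27  26]
 [ 26  27  37  56  64  70  95 118 135 142 144 139 113  79  65  60  50  34  27  27]
 [ 27  29  39  57  64  62  72  86 100 119 117 114  92  61  59  61  56  34  27  28]
 [ 27  29  40  60  63  61  57  59  77 104  94  78  62  50  59  61  57  35  28  27]
 [ 27  26  37  59  63  61  56  51  54  66  62  54  49  48  60  63  56  35  29  27]
 [ 28  27  36  57  65  62  61  55  49  49  49  51  51  57  61  60  48  32  26  26]
 [ 28  26  30  44  59  63  62  59  58  56  55  57  59 
[... 1355 characters left out ...]
 82  81  85  88  89  90  89  89  88  89  86  76  55  43]
 [ 46  58  76  85  83  82  83  85  88  89  88  88  89  89  86  74  54  43]
 [ 44  54  70  83  86  85  84  85  88  88  88  88  89  87  81  67  50  42]
 [ 43  49  62  76  84  87  87  88  89  89  89  88  88  84  73  58  46  42]
 [ 43  45  52  64  75  81  85  87  88  88  86  85  81  74  62  50  43  42]
 [ 43  44  45  52  61  69  74  79  80  80  78  74  68  60  51  44  42  42]
 [ 44  44  44  45  50  54  59  63  65  64  62  58  53  49  44  43  42  42]
 [ 47  45  44  44  45  45  47  49  51  51  48  47  46  44  43  42  43  42]]
[[261.52902766 162.49147991]
 [261.58917557 166.33308326]] [[256.86736981 211.63283323]
 [257.02912412 220.09224098]]
```

View pics/t11.png

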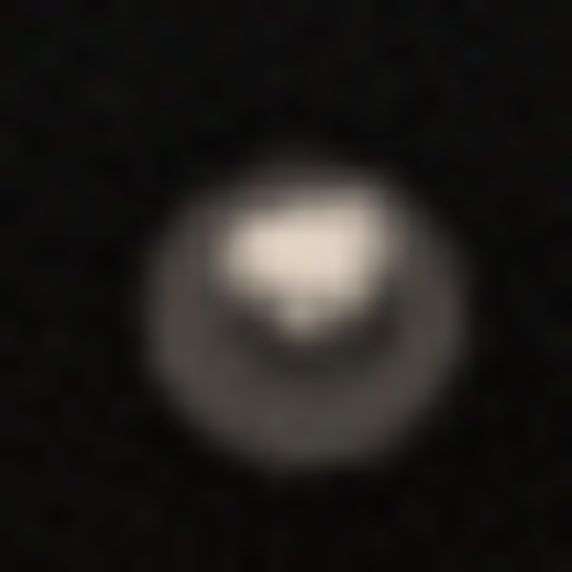

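View pics/s11.png

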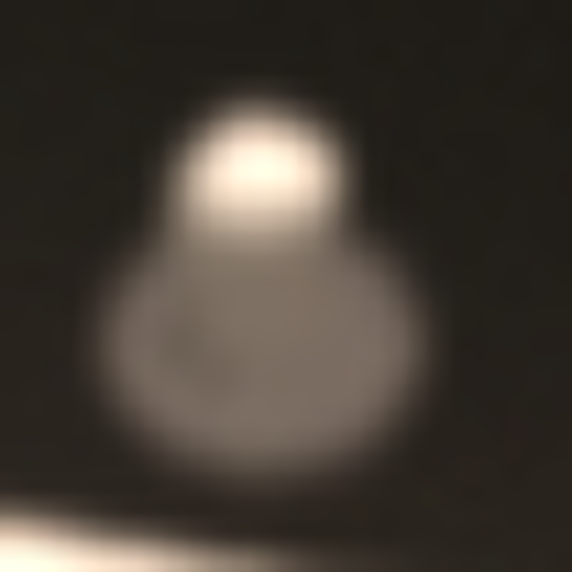

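```bash
cat > spin.py <<'E'
from fit import *
d=np.load("avg.npz"); I={"top":d["A"].mean(2),"scene":d["B"].mean(2)}
W={"top":(252,154,22,19),"scene":(244,205,22,22)}
S=8
_cal={n:K(n) for n in W}
def pr(n,P):
    k,dd,T=_cal[n]; return cv2.projectPoints(np.array(P,float).reshape(-1,1,3),cv2.Rodrigues(T[:3,:3])[0],T[:3,3],k,dd)[0].reshape(-1,2)
def D(x,y,yaw,r,f,z):
    a=np.arccos(f/r); t=np.linspace(a,2*np.pi-a,60); 
    X=r*np.cos(t);Y=r*np.sin(t);c,s=np.cos(yaw),np.sin(yaw)
    return np.c_[x+c*X-s*Y,y+s*X+c*Y,np.full(60,z)]
def masks(n,x,y,yaw,dx,dy,rf,blur):
    u0,v0,w,h=W[n]; 
    def poly(P): 
        q=(pr(n,P)+[dx,dy]-[u0,v0]+0.5)*S-0.5
        m=np.zeros((h*S,w*S),np.uint8); hull=cv2.convexHull(np.round(q*16).astype(np.int32)); cv2.fillConvexPoly(m,hull,1,cv2.LINE_8,4); return m
    L=np.zeros((h*S,w*S),int)
    L[poly(D(x,y,0,rf,rf*.9999,36))>0]=1
    b=D(x,y,yaw,8,4,36);c=D(x,y,yaw,8,4,65)
    L[poly(np.r_[b,c])>0]=2
    L[poly(c)>0]=3
    e=D(x,y,yaw,6.8,2.8,65);g=D(x,y,yaw,6.8,2.8,68)
    L[poly(np.r_[e,g])>0]=4
    L[poly(g)>0]=5
    out=[]
    for i in range(6):
        m=cv2.GaussianBlur((L==i).astype(np.float32),(0,0),blur*S); out.append(cv2.resize(m,(w,h),interpolation=cv2.INTER_AREA).ravel())
    return np.array(out).T
def res(n,p,yaw,full=False):
    x,y,rf,blur=p
    M=masks(n,x,y,yaw,0,0,rf,blur); u0,v0,w,h=W[n]; b=I[n][v0:v0+h,u0:u0+w].ravel()
    wt=np.ones(len(b))
    a=np.linalg.lstsq(M,b,rcond=None)[0]; r=M@a-b
    return (r,a) if full else r
from scipy.optimize import minimize
if __name__=="__main__":
  for n in W:
    best=[]
    for yaw in np.arange(-3.1,3.1,0.2):
        o=minimize(lambda p:np.sum(res(n,p,yaw)**2),[659,-2,15,0.6],method="Nelder-Mead",options=dict(maxiter=120,initial_simplex=[[659,-2,15,.6],[663,-2,15,.6],[659,2,15,.6],[659,-2,17,.6],[659,-2,15,.9]]))
        best.append((o.fun,yaw,o.x))
    best.sort(key=lambda t:t[0])
    for f,yw,x in best[:7]: print(n,round(f),round(yw,2),x.round(2),res(n,x,yw,True)[1].round())
E
python3 spin.py
```

```text
top 3407 0.3 [664.74  -6.24  16.69   0.81] [ 27.  63.  49. 145. 133. 147.]
top 3638 0.1 [664.77  -6.37  16.64   0.84] [ 27.  63.  49. 135. 150. 148.]
top 5093 0.5 [664.74  -6.22  16.38   1.02] [ 27.  67.  43. 133. 198. 152.]
top 5112 -0.1 [664.77  -6.45  16.63   0.9 ] [ 27.  64.  47. 128. 173. 149.]
top 7018 0.7 [664.66  -6.07  16.28   1.  ] [ 27.  68.  42. 135. 195. 150.]
top 7251 -0.3 [664.79  -6.68  16.39   0.97] [ 27.  66.  45. 117. 215. 150.]
top 9448 0.9 [664.63  -5.92  16.18   1.07] [ 27.  69.  38. 143. 217. 148.]
scene 3864 0.3 [661.09  -7.77  17.35   0.98] [ 39.  86.  91. 199. 204. 167.]
scene 3946 0.5 [661.06  -7.67  17.18   0.97] [ 39.  87.  91. 197. 203. 167.]
scene 4370 -2.7 [659.93  -8.24  17.19   1.1 ] [ 39.  90.  88. 187. 114. 202.]
scene 4466 -2.9 [659.77  -8.25  17.61   1.06] [ 39.  88.  89. 176. 130. 195.]
scene 4700 0.7 [661.06  -7.6   17.21   0.97] [ 39.  87.  91. 210. 190. 168.]
scene 5128 -2.3 [660.3   -8.79  17.44   1.05] [ 39.  88.  88. 285.  38. 201.]
scene 5172 0.1 [661.13  -7.91  17.11   0.81] [ 40.  86.  92. 199. 180. 164.]
```

```bash
cat > kn.py <<'E'
from fit import *
from spin import pr
from scipy.optimize import minimize
S=8
def hullmask(n,P,win):
    u0,v0,w,h=win; q=(pr(n,P)-[u0,v0]+0.5)*S-0.5
    m=np.zeros((h*S,w*S),np.uint8); cv2.fillConvexPoly(m,cv2.convexHull(np.round(q*16).astype(np.int32)),1,cv2.LINE_8,4); return m
def outline(x,y,yaw,w,zs,bev=0):
    P=np.array([[33,0],[w,13],[-20,13],[-20,-13],[w,-13]],float);c,s=np.cos(yaw),np.sin(yaw)
    Q=np.c_[x+c*P[:,0]-s*P[:,1],y+s*P[:,0]+c*P[:,1]]
    return np.vstack([np.c_[Q,np.full(5,z)] for z in zs])
def fitk(n,img,win,bg,x0,z0=0,noop=None):
    u0,v0,w,h=win; b=img[v0:v0+h,u0:u0+w].mean(2).ravel()
    def f(p,full=False):
        side=hullmask(n,outline(p[0],p[1],p[2],p[3],[z0,z0+42]),win); top=hullmask(n,outline(p[0],p[1],p[2],p[3],[z0+42]),win)
        L=side.astype(int); L[top>0]=2
        M=np.array([cv2.resize(cv2.GaussianBlur((L==i).astype(np.float32),(0,0),.75*S),(w,h),interpolation=cv2.INTER_AREA).ravel() for i in range(3)]).T
        a=np.linalg.lstsq(M,b,rcond=None)[0]; r=np.abs(M@a-b); r=np.where(r<15,r**2,225+15*(r-15)*0.3)
        return (r.sum(),a) if full else r.sum()
    best=None
    for yw in (x0[2],x0[2]-.15,x0[2]+.15):
        s=np.array([x0[0],x0[1],yw,15.]); o=minimize(f,s,method="Nelder-Mead",options=dict(maxiter=400,initial_simplex=[s,s+[4,0,0,0],s+[0,4,0,0],s+[0,0,.15,0],s+[0,0,0,5]]))
        if best is None or o.fun<best.fun: best=o
    print(n,best.x.round(3),round(best.fun),f(best.x,True)[1].round())
    return best.x
if __name__=="__main__":
    d=np.load("avg.npz")
    fitk("top",d["A"],(366,222,28,34),0,[479,-279,-.05]); fitk("scene",d["B"],(164,143,26,29),0,[479,-279,-.05])
    for n,P,uv in [("top",[[65,65,77],[65,-65,77],[-83,-65,77],[-83,65,77]],px([(118,86),(456,93),(451,466),(103,458)],215,120,6)),
     ("scene",[[-83,-65,77],[-83,65,77],[65,65,77],[65,-65,77]],px([(180,60),(487,110),(410,407),(72,336)],210,170,6))]:
        fit("box "+n,[(n,P,uv)],[659,0,0])
E
python3 kn.py
python3 - <<'E'
import numpy as np,cv2
d=np.load("avg.npz")
f=lambda c:cv2.resize(np.clip(c*2-30,0,255).astype(np.uint8)[:,:,::-1],None,fx=12,fy=12,interpolation=cv2.INTER_CUBIC)
a=f(d["A"][222:256,362:396]);b=f(d["B"][140:174,160:190])
cv2.imwrite("pics/k.png",np.hstack([a,b]))
E
```

```text
top [ 4.80619e+02 -2.78604e+02 -5.00000e-02  1.82510e+01] 23962 [88. 18. 34.]
scene [ 4.80912e+02 -2.80529e+02 -5.90000e-02  1.71110e+01] 58447 [123.  33.  57.]
box top [ 6.59527e+02 -2.19000e+00 -1.90000e-02]
[[0.1, -0.2], [-0.2, -0.1], [-0.0, 0.2], [0.1, 0.1]]
box scene [ 6.58932e+02 -2.70100e+00 -1.00000e-02]
[[-0.1, -0.2], [0.2, 0.5], [0.2, -0.5], [-0.3, 0.2]]
```

View pics/k.png

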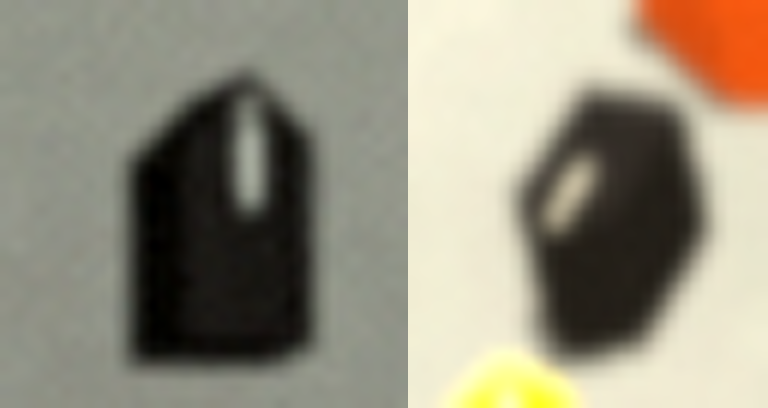

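Emit:
apply_moves([
  [6.5,0,2,0,0],
  [6.5,0,3.4,0,0],
  [6.5,0,3.8,0,0],
  [6.5,0,3.8,0,0],
  [6.5,0,3.8,0,0],
  [6.5,0,3.8,0,0],
  [6.5,0,3.8,0,0],
  [6.5,0,3.8,0,0],
  [6.5,0,3.8,0,0],
  [6.5,0,3.8,0,0],
  [6.5,0,3.8,0,0],
  [6.5,0,3.8,0,0],
])

```text
time_s: 16.35
eef_pos: [484.2, -158.7, 163.2]
ee_rot: [0.0, 1.0, -0.011, 0.0]
force: [1.2, 0.2, -0.1]
grip_width: 0.762
```

Emit:
apply_moves([
  [6.5,-0.34,3.8,0,0],
  [6.5,0,3.8,0,0],
  [6.5,0,3,0,0],
  [6.5,0,1.8,0,0],
  [6.5,0,0,0,0.028],
  [6.5,0,0,0,0],
  [6.5,0,0,0,0],
])

```text
time_s: 16.93
eef_pos: [478.4, -280.4, 162.9]
ee_rot: [-0.0, 1.0, -0.025, -0.0]
force: [-0.3, 0.5, 0.5]
grip_width: 0.761
```

```bash
python3 -c "
from h import *
go([480.7,-279.5,17],-0.05)"
```

```text
t 16.93 p [ 478.4 -280.4  162.9] phi -0.05 tilt [-2.e-04  3.e-04 -1.e+00] F [-0.3  0.5  0.5] grip 65.0 q [-0.74  0.45  1.52  0.    1.17  0.88]
d_cm tool [ 0.23  -0.103 14.592] roll 0.0
```

Emit:
apply_moves([
  [6,0.23,-0.1,2,0],
  [6,0,0,3,0],
  [6,0,0,3,0],
  [6,0,0,3,0],
  [6,0,0,2,0],
  [6,0,0,1,0],
  [6,0,0,0.5,0],
  [6,0,0,0,0],
  [6,0,0,0,0],
  [6,0,0,0,0],
])

```text
time_s: 17.77
eef_pos: [481.4, -280.2, 19.4]
ee_rot: [0.001, 1.0, -0.025, 0.001]
force: [-0.5, -0.6, -1.0]
grip_width: 0.704
```

```bash
python3 -c "
from h import *
go([480.7,-279.5,17],-0.05)"
```

```text
t 17.77 p [ 481.4 -280.2   19.4] phi -0.05 tilt [ 0.0018 -0.0016 -1.    ] F [-0.5 -0.6 -1. ] grip 60.1 q [-0.74  0.65  1.62  0.    0.87  0.88]
d_cm tool [-0.078 -0.062  0.237] roll 0.0
```

Emit:
apply_moves([
  [6,-0.05,-0.06,0.2,0],
  [6,0,0,0,0],
  [3,0,0,0,0],
  [2,0,0,0,0],
  [2,0,0,0,0],
  [2,0,0,0,0],
  [2,0,0,0,0],
  [2,0,0,0,0],
  [2,0,0,0,0],
  [2,0,0,0,0],
], squeeze=80)

```text
time_s: 18.6
eef_pos: [480.5, -279.3, 16.3]
ee_rot: [0.0, 1.0, -0.025, 0.0]
force: [-0.8, -0.4, 5.8]
grip_width: 0.293
```

```bash
python3 -c "
from h import *
go([480.7,-279.5,17],-0.05)"
```

```text
t 18.6 p [ 480.5 -279.3   16.3] phi -0.05 tilt [ 5.e-04 -5.e-04 -1.e+00] F [-0.8 -0.4  5.8] grip 25.0 q [-0.74  0.65  1.63 -0.    0.86  0.88]
d_cm tool [ 0.02   0.017 -0.065] roll -0.0
```

```bash
cat > spin2.py <<'E'
import spin; from spin import *
def masks2(n,x,y,yaw,rf,hf,blur,hasf=True):
    u0,v0,w,h=W[n]
    def poly(P):
        q=(pr(n,P)-[u0,v0]+0.5)*S-0.5
        m=np.zeros((h*S,w*S),np.uint8); cv2.fillConvexPoly(m,cv2.convexHull(np.round(q*16).astype(np.int32)),1,cv2.LINE_8,4); return m
    L=np.zeros((h*S,w*S),int)
    f0=D(x,y,0,rf,rf*.9999,36);f1=D(x,y,0,rf,rf*.9999,36+hf)
    L[poly(np.r_[f0,f1])>0]=6
    L[poly(f1)>0]=1
    c=D(x,y,yaw,8,4,65)
    L[poly(np.r_[D(x,y,yaw,8,4,36),c])>0]=2
    L[poly(c)>0]=3
    g=D(x,y,yaw,6.8,2.8,68)
    L[poly(np.r_[D(x,y,yaw,6.8,2.8,65),g])>0]=4
    L[poly(g)>0]=5
    return np.array([cv2.resize(cv2.GaussianBlur((L==i).astype(np.float32),(0,0),blur*S),(w,h),interpolation=cv2.INTER_AREA).ravel() for i in range(7)]).T
def cost(n,x,y,yaw,rf,hf,bl):
    M=masks2(n,x,y,yaw,rf,hf,bl); u0,v0,w,h=W[n]; b=I[n][v0:v0+h,u0:u0+w].ravel()
    A=np.r_[M,np.eye(7)*.3]; a=np.linalg.lstsq(A,np.r_[b,np.full(7,80*.3)],rcond=None)[0]; r=np.abs(M@a-b); return np.where(r<12,r*r,144+24*(r-12)).sum(),a
def run(f,s,st):
    s=np.array(s,float); sim=[s]+[s+np.eye(len(s))[i]*st[i] for i in range(len(s))]
    return minimize(f,s,method="Nelder-Mead",options=dict(maxiter=700,initial_simplex=sim))
for n in ("top","scene"):
    o=run(lambda p:cost(n,p[0],p[1],p[2],p[3],abs(p[4]),p[5])[0],[663.5,-6.5,.25,16.5,2,.8],[2,2,.15,1,2,.2]); print(n,o.x.round(3),round(o.fun),cost(n,*o.x)[1].round())
f=lambda p:cost("top",p[0]+p[7],p[1]+p[8],p[2],p[3],abs(p[4]),p[5])[0]+cost("scene",p[0]-p[7],p[1]-p[8],p[2],p[3],abs(p[4]),p[6])[0]
g=lambda p:f(np.r_[p,0,0])
o=run(g,[663.5,-6.5,.25,16.5,2,.8,.9],[2,2,.15,1,2,.2,.2]); print("joint",o.x.round(3),round(o.fun))
o=run(lambda p:f(p)+200*(p[7]**2+p[8]**2),[*o.x,0,0],[2,2,.15,1,2,.2,.2,1,1]); print("joint+off",o.x.round(3),round(o.fun))
E
python3 spin2.py
```

```text
top [ 6.6418e+02 -6.2430e+00  2.3200e-01  1.6896e+01  3.1470e+00  6.9300e-01] 2156 [ 27.  63.  50. 134.  75. 149.  17.]
scene [ 6.62141e+02 -7.45600e+00  3.14000e-01  1.73750e+01  2.55700e+00
  1.01100e+00] 2122 [ 39.  87.  90. 173. 149. 191.  43.]
joint [ 6.63916e+02 -6.76700e+00  2.02000e-01  1.68530e+01  4.96400e+00
  7.42000e-01  1.30700e+00] 9744
joint+off [ 6.6326e+02 -6.8320e+00  2.7500e-01  1.7120e+01  3.0350e+00  7.0300e-01
  1.0250e+00  9.4300e-01  6.0400e-01] 4753
```

Emit:
apply_moves([
  [2,0,0,-0.5,0],
  [2,0,0,-1.5,0],
  [2,0,0,-2.5,0],
  [2,0,0,-3,0],
  [2,0,0,-3,0],
  [2,0,0,-2,0],
  [2,0,0,0,-0.1],
  [2,0,0,0,-0.1],
  [2,0,0,0,-0.12],
  [2,0,0,0,0],
])

```text
time_s: 19.43
eef_pos: [480.1, -278.9, 140.9]
ee_rot: [-0.0, 0.991, 0.137, -0.0]
force: [-0.4, 0.2, -0.3]
grip_width: 0.298
```

```bash
python3 -c "
from h import *
go([663.1,-6.6,135],0.27)"
```

```text
t 19.43 p [ 480.1 -278.9  140.9] phi 0.274 tilt [-5.e-04  5.e-04 -1.e+00] F [-0.4  0.2 -0.3] grip 25.4 q [-0.74  0.48  1.54  0.    1.13  0.56]
d_cm tool [ 24.986 -21.261   0.594] roll 0.004
```

Emit:
apply_moves([
  [2,1,-0.9,0,0],
  [2,2,-1.7,0,0],
  [2,2.5,-2.1,0,0],
  [2,2.5,-2.1,0,0],
  [2,2.5,-2.1,0,0],
  [2,2.5,-2.1,0,0],
  [2,2.5,-2.1,0,0],
  [2,2.5,-2.1,0,0],
  [2,2.5,-2.2,0,0],
  [2,2.5,-2.2,0,0],
  [2,1.5,-1.3,0,0],
  [2,0.5,-0.4,0,0],
])

```text
time_s: 20.43
eef_pos: [665.3, -3.3, 140.4]
ee_rot: [-0.0, 0.991, 0.134, -0.0]
force: [-0.0, -0.0, -0.4]
grip_width: 0.293
```

Emit:
apply_moves([
  [2,0,0,0.4,0],
  [2,0,0,0.8,0],
  [2,0,0,0.8,0],
  [2,0,0,0.5,0],
  [2,0,0,0,0],
  [2,0,0,0,0],
  [2,0,0,0,0],
])

```text
time_s: 21.02
eef_pos: [664.6, -7.6, 116.3]
ee_rot: [0.0, 0.991, 0.134, 0.0]
force: [0.2, 0.0, -0.3]
grip_width: 0.293
```

```bash
python3 -c "
from h import *
go([663.1,-6.6,98],0.27)
a=ctrl.capture('scene');crop(a,205,130,100,120,5,'s12.png')"
```

```text
t 21.02 p [664.6  -7.6 116.3] phi 0.269 tilt [ 5.e-04 -1.e-04 -1.e+00] F [ 0.2  0.  -0.3] grip 25.0 q [-0.19  0.73  1.18  0.    1.23  1.11]
d_cm tool [-0.114 -0.14   1.833] roll -0.001
```

View pics/s12.png

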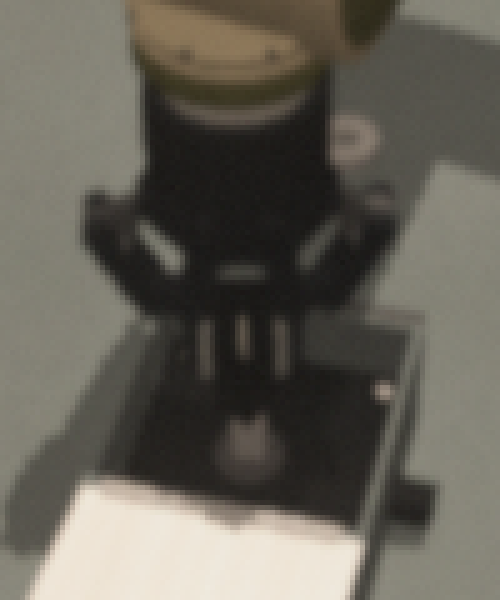

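Emit:
apply_moves([
  [2,-0.11,-0.14,0.8,0],
  [2,0,0,0.8,0],
  [2,0,0,0.9,0],
  [2,0,0,0.3,0],
  [2,0,0,0,0],
  [2,0,0,0,0],
])

```text
time_s: 21.57
eef_pos: [663.1, -6.1, 87.7]
ee_rot: [-0.0, 0.991, 0.134, -0.0]
force: [-0.3, 0.1, 0.0]
grip_width: 0.296
```

```bash
python3 -c "
from h import *
go([663.1,-6.6,80],0.27)
a=ctrl.capture('scene');crop(a,220,170,65,70,8,'s13.png')"
```

```text
t 21.57 p [663.1  -6.1  87.7] phi 0.27 tilt [-4.e-04  1.e-04 -1.e+00] F [-0.3  0.1  0. ] grip 25.3 q [-0.19  0.76  1.21  0.    1.18  1.12]
d_cm tool [-0.007  0.047  0.774] roll -0.0
```

View pics/s13.png

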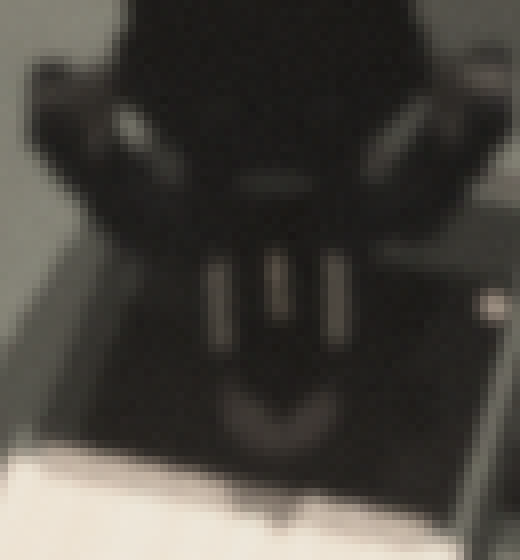

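Emit:
apply_moves([
  [2,0,0.04,0.2,0],
  [2,0,0,0.2,0],
  [2,0,0,0.2,0],
  [2,0,0,0.2,0],
  [2,0,0,0,0],
])

```text
time_s: 22.03
eef_pos: [663.4, -6.5, 79.7]
ee_rot: [-0.0, 0.991, 0.134, 0.0]
force: [2.0, -0.2, -2.1]
grip_width: 0.295
```

Emit:
apply_moves([
  [2,0,0,0.2,0],
  [2,0,0,0.2,0],
  [2,0,0,0,0],
  [2,0,0,0,0],
])

```text
time_s: 22.37
eef_pos: [663.4, -6.5, 75.9]
ee_rot: [-0.0, 0.991, 0.134, 0.0]
force: [4.3, 1.0, -1.9]
grip_width: 0.292
```

Emit:
apply_moves([
  [2,0.05,0.01,0.1,0],
  [2,0.02,0,0.2,0],
  [2,0,0,0.2,0],
  [2,0,0,0,0],
])

```text
time_s: 22.7
eef_pos: [663.7, -6.4, 70.4]
ee_rot: [-0.0, 0.991, 0.134, -0.0]
force: [1.2, 0.1, -0.6]
grip_width: 0.294
```

Emit:
apply_moves([
  [2,0,0,0.2,0],
  [2,0,0,0.2,0],
  [2,0,0,0,0],
])

```text
time_s: 22.95
eef_pos: [663.7, -6.5, 66.5]
ee_rot: [-0.0, 0.991, 0.134, -0.0]
force: [1.2, -0.5, -0.9]
grip_width: 0.294
```

```bash
python3 -c "
from h import *
go([663.1,-6.6,62],0.27);print(ctrl.sense()['wrist_torque'])"
```

```text
t 22.95 p [663.7  -6.5  66.5] phi 0.27 tilt [-7.e-04  1.e-04 -1.e+00] F [ 1.2 -0.5 -0.9] grip 25.1 q [-0.19  0.78  1.22 -0.    1.14  1.12]
d_cm tool [-0.06  -0.002  0.445] roll -0.0
[ 0.07630738 -0.14038925 -0.01322328]
```

Sliding on freely. Down to the seat (~62), then press.

Emit:
apply_moves([
  [2,0.02,0,0.2,0],
  [2,0,0,0.15,0],
  [2,0,0,0.1,0],
  [2,0,0,0,0],
])

```text
time_s: 23.28
eef_pos: [664.0, -6.4, 62.5]
ee_rot: [-0.0, 0.991, 0.135, -0.0]
force: [-0.4, -0.4, -0.7]
grip_width: 0.296
```

Emit:
apply_moves([
  [2,0,0,0.15,0],
  [2,0,0,0.15,0],
  [2,0,0,0,0],
  [2,0,0,0,0],
])

```text
time_s: 23.62
eef_pos: [664.2, -6.4, 59.9]
ee_rot: [0.0, 0.991, 0.134, 0.0]
force: [-2.1, 1.2, 5.7]
grip_width: 0.295
```

Emit:
apply_moves([
  [2,0,0,0.15,0],
  [2,0,0,0.15,0],
  [2,0,0,0,0],
  [2,0,0,0,0],
])

```text
time_s: 23.95
eef_pos: [664.2, -6.4, 57.2]
ee_rot: [0.0, 0.991, 0.135, 0.0]
force: [-2.9, 0.6, 7.3]
grip_width: 0.298
```

Emit:
apply_moves([
  [2,-0.03,0,0.15,0],
  [2,0,0,0.1,0],
  [2,0,0,0,0],
  [2,0,0,0,0],
], squeeze=110)

```text
time_s: 24.28
eef_pos: [664.2, -6.4, 55.1]
ee_rot: [0.0, 0.991, 0.135, 0.001]
force: [-1.6, 0.4, 8.5]
grip_width: 0.29
```

Emit:
apply_moves([
  [2,0,0,0.1,0],
  [2,0,0,0.05,0],
  [2,0,0,0,0],
  [2,0,0,0,0],
])

```text
time_s: 24.62
eef_pos: [664.3, -6.4, 54.3]
ee_rot: [0.0, 0.991, 0.135, 0.001]
force: [-4.1, 1.1, 13.8]
grip_width: 0.291
```

Emit:
apply_moves([
  [2,-0.03,0,0.05,0],
  [2,0,0,0.05,0],
  [2,0,0,0,0],
  [2,0,0,0,0],
])

```text
time_s: 24.95
eef_pos: [664.3, -6.5, 54.3]
ee_rot: [0.0, 0.991, 0.135, 0.001]
force: [-7.4, 0.9, 18.6]
grip_width: 0.289
```

Emit:
apply_moves([
  [2,0,0,0.05,0],
  [2,0,0,0,0],
  [2,0,0,0,0],
  [2,0,0,0,0],
])

```text
time_s: 25.28
eef_pos: [664.3, -6.4, 54.2]
ee_rot: [0.0, 0.991, 0.135, 0.001]
force: [-8.5, 1.6, 20.9]
grip_width: 0.297
```

```bash
python3 -c "
from h import *
go([663.1,-6.6,62],0.27)
a=ctrl.capture('scene');crop(a,215,165,75,75,8,'s14.png');cv2.imwrite('pics/s15.png',a[:,:,::-1])"
```

```text
t 25.28 p [664.3  -6.4  54.2] phi 0.27 tilt [ 3.e-03 -5.e-04 -1.e+00] F [-8.5  1.6 20.9] grip 25.3 q [-0.19  0.8   1.23  0.    1.11  1.11]
d_cm tool [-0.12  -0.016 -0.777] roll 0.0
```

View pics/s14.png

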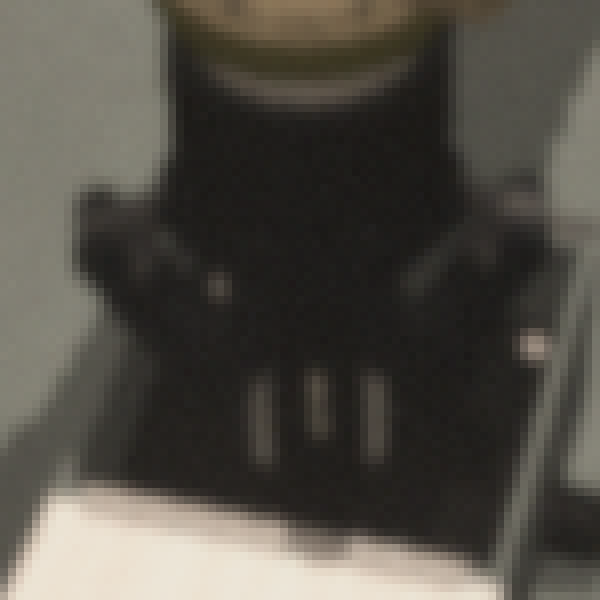

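View pics/s15.png

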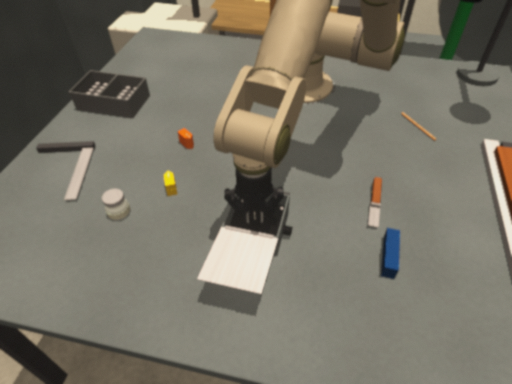

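Emit:
apply_moves([
  [2,-0.06,0.01,0,0],
  [2,0,0,0,0],
  [2,0,0,0,0],
  [2,0,0,0,0],
])

```text
time_s: 25.67
eef_pos: [664.3, -6.5, 54.2]
ee_rot: [0.0, 0.991, 0.135, 0.002]
force: [-4.6, 3.3, 19.8]
grip_width: 0.291
```

Emit:
apply_moves([
  [2,0,0,0,0],
  [2,0,0,0,0],
  [2,0,0,0,0],
  [2,0,0,0,0],
  [2,0,0,0,0],
  [2,0,0,0,0],
])

```text
time_s: 26.17
eef_pos: [664.3, -6.5, 54.2]
ee_rot: [0.0, 0.991, 0.135, 0.002]
force: [-5.0, 3.1, 19.9]
grip_width: 0.294
```

```bash
python3 -c "
from h import *
print(ctrl.finish_job())"
```

```text
the job is handed in; nothing more can be done
None
```

The job is handed in at about 26 s of the 72 s allowed. The knob is on the spindle, pressed to the stop and still gripped.

- **Cover:** I slid the scraper blade about 12 mm under the lip and lifted in an arc until the cover passed upright. It then fell fully open behind the box. The gripper and arm never touched it.
- **Scraper:** I laid it back flat at its original spot, and a picture confirmed this.
- **Knob:** I gripped the black knob by its flat sides and turned it to 0.27 rad. It slid onto the spindle with no more than about 4 N sideways.
- **Pressing:** The spring was felt from about 5.7 N. The tool then stopped at 54.2 mm while the downward push rose to 20 N. That matches the expected stop of 54.3 mm (22 mm bore plus 8 mm stroke).
- **Final state:** The push held steady at about 20 N down for the last half second, with a sideways load of about 6 N. In the last full picture the cover is open, the scraper flat, and the jar and blue offcut look unmoved. The arm hides the bearing there, but it was in place in earlier views and the arm stayed clear of it.

**Disagreement:** The two cameras differed by about 2 mm on the spindle's position (x 664.2 against 662.1 mm), so I aimed between them. The knob seated at x of about 664.3 mm.

**Not seen:** The gripper hides the seated knob, so "fully home" rests on the measured height and force, not on a view of it.

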